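Fit the scale's transit-lock screw down its deep well

TASK

The stockroom scale is going away for calibration: take the red-headed screw out of the rack, lower it into the deep well at the corner of the scale, find the start of the thread at the bottom by feel, and turn it clockwise until it is fully home, then let go of it. Do not force or cross-thread it: press only lightly, and leave the other screws and the goods on the bench alone.

Things in the scene. Friction and masses are not known exactly. Their poses are not given: they have to be found in the camera images.
- red_screw_head (a point): Centre of the red head of the screw to fit: a block 20 mm thick (its x), 40 wide (its y), 36 high; grip it here across x. The steel screw is upright, 134 mm long, about 120 g, z up; its tip is 116 mm below this point. Shank 15 mm across; a round guide collar 26 mm across spans 30 to 45 mm above the tip. It starts in one of the three rack holes.
- red_screw_lugs (a point): Middle of the red screw's two thread lugs, 108 mm below the head centre and 8 mm above the tip. One lug to either side along the screw's y (the head's wide way), 26 mm over both, 5 mm thick. Axes as the head's.
- black_screw_head (a point): Centre of the head of a black-headed screw of the same make: a bystander in another hole of the rack.
- blue_screw_head (a point): Centre of the head of a blue-headed screw of the same make: a bystander in another hole of the rack.
- rack: Grey rack fixed to the bench, 70 mm (x) by 260 (y) by 46 high, origin at the centre of its underside. Three holes 30 mm across and 40 deep in a row along its y, 90 mm apart; a screw in it has its tip 6 mm above the bench. A screw lifted by 45 mm is clear of the rack; the heads of the others reach 140 mm above the bench.
- scale: White bench scale fixed to the bench, 260 mm (x) by 300 (y), casing 75 high, steel platter with its top at 93; origin at the centre of its underside. At its -x, -y corner stands a grey block 56 mm square and 105 high holding the well, a yellow ring round the mouth. Nothing on the scale is higher. More than 60 N between the screw or the robot and the scale does harm.
- well_mouth (a point): Centre of the well's mouth, on top of the grey block; z up, x and y as the scale's. The well is upright, 29 mm across, with a 2 mm chamfer.
- thread_top (a point): On the well's axis, 70 mm below the mouth: the flat brass top of a coarse right-hand thread. Lugs resting on it: head centre 40.5 mm above the mouth. It has two entrances, opposite each other, 50 degrees wide. Their direction is NOT measured: within 0.8 rad either way of the scale's y axis. Lugs within about 10 degrees of their middle drop in, 10 to 11 mm.
- thread_entry (a point): On the well's axis: where the lugs' middle is after the drop, pressed down (head centre 29 mm above the mouth). A spring plunger, 700 N/m, meets the tip half-way down the drop; press with 3 N or more to keep the lugs below the thread's edge while starting to turn. Anticlockwise, a wall stops the lugs here.
- thread_home (a point): On the well's axis: where the lugs' middle is when home and let go (head centre 26 mm above the mouth; 24 if pressed). From the middle of the entrance it is about 100 degrees clockwise seen from above, down 5 mm, to a hard end wall. The spring lifts the screw up to 2 mm; part-turned it stays put and can be regripped. 3 to 8 N down and 0.05 to 0.15 N m do the work; 0.3 is too much.
Mind the look-alikes: they are no part of the job. Leave any turquoise or yellow look-alike of the part that bears red_screw_head alone.

How it is judged (in metres and radians):
On the way, in this order (a step that is already met when the one before it is completed fails the run):
1. the red screw is lifted clear of the rack (z of red_screw_head in the frame of rack above 0.164 m), for 0.1 s.
2. the red screw's lugs have entered the thread at the bottom of the well (z of red_screw_head in the frame of well_mouth below 0.034 m and horizontal distance between red_screw_head and well_mouth below 0.006 m), for 0.1 s.
At the end, for the whole second after the job is handed in: The red screw is released and at rest, upright (within 0.08 rad) in the well (head centre within 6 mm of the well's axis) and home: its head centre is less than 27.2 mm above the mouth of the well (z of red_screw_head in the frame of well_mouth below 0.0272 m and horizontal distance between red_screw_head and well_mouth below 0.006 m and angle between red_screw_head's own z axis and vertical below 0.08 rad and linear speed of red_screw below 0.02 m/s); the robot touches nothing.
It fails at once if the screw or the robot is forced against the scale (more than 60 N) (contact force between any of red_screw, the arm, the fingers and scale above 60 N).
It fails at once if another screw is disturbed (moved more than 25 mm) (distance of any of black_screw_head, blue_screw_head from where it was at the start of the episode above 0.025 m).
It fails at once if goods on the bench are knocked (distance of any of chili_jar, bean_jar, vinegar_bottle, pickle_jar, soy_bottle from where it was at the start of the episode above 0.03 m).
It also fails if it takes over 72 s, if anything falls off the work surface, if the arm or the gripper's body presses on something with over 40 N, if the wrist force passes 120 N, or if a joint passes its speed limit or range.

ROBOT

A 6-joint arm with a two-finger parallel gripper is mounted at the origin on the work surface. World frame = base frame: x ahead of the robot, y to its left, z up, the work surface at z = 0. Lengths are in m, angles in degrees, forces in N, time in s.
With the tool pointing down it reaches from about 0.375 to 0.9 m from the base axis. Payload 3.1 kg.
Tool frame: the origin (TCP) lies between the finger pads; the fingertips stand 11 mm ahead of it and the grasp point (between the pads) lies 8 mm behind it; z points along the fingers, y is the line along which they close (so a half turn about z gives the same grasp; the last joint's range is limited). The gripper opens to 87 mm and grips with 3 to 60 N. Pads are 19 mm wide; open, the fingers measure 117 mm over their backs; the gripper's body (75 mm by 190 mm) begins 51 mm behind the grasp point.
Start: joints at [-74.399, 30.224, 82.088, -0, 67.689, -10.227], TCP at [0.272, -0.563, 0.234] pointing down, gripper open.
Joint ranges: [-176.69, 176.69], [-43.24, 126.21], [12.49, 139.97], [-82, 262], [0, 151.66], [-163.58, 163.58]. Speed limits (degrees/s): [159.86, 159.86, 180, 180, 180, 180].

INTERFACE

Orientations are given as a 3x3 rotation matrix whose columns are the frame's x, y, z axes.
In Python, from rig import bot, viewer, workorder, nets gives the robot as it stands. The module is installed in compiled form; this text tells all that it offers.
- The arm moves only by the tool move_arm, never from a script. Its argument "increments" is a list of rows, each a list of 7 numbers: the shift along the tool's x, y, z normalised to -1 to 1, where 1 is 0.3 m, then the turn, a rotation vector about the tool's x, y, z normalised to -1 to 1, where 1 is pi rad, then the opening, from 0 (shut) to 1 (fully open). In form: [[tx, ty, tz, wx, wy, wz, grip], ...]. A call has 1 to 10 rows; each row is the pose to reach, as a shift and turn from the pose commanded when the call began, along the tool's axes at that moment, turning the shorter way round; what a row does not reach only later rows make up. A row lasts 1/12 s, in which the tool goes at most 41.7 mm and 7.16 degrees, less where a joint would pass 70% of its speed; a pose out of reach is approached as far as the arm can. A call with a number of a shift or a turn outside -1 to 1 is refused whole. A call with a gripper value outside its range is refused whole. The fingers move at their own pace and stop on an object; the grip force is fixed at half the most. Time passes only in rows, so rows that repeat a pose let the fingers close. It gives the time, the measured TCP pose, the force, the opening and the grip force at its end, in the units of the state.
- bot.read_state(): the state, without advancing time (a new reading comes with each control period).
- viewer.capture(name): name is "side" or "top"; returns a dict with "image" (420x560x3 uint8, blue, green, red), "K" (3x3 intrinsics, pixels), "dist" ([k1, k2, p1, p2, k3] as OpenCV has them; the pictures are not rectified), "eye" and "orientation" of the camera in the world. Camera axes: x right, y up, looking along -z (the intrinsics and any distortion apply to the point x, -y, -z); pixel columns grow to the right and rows downward; lengths in m; the calibration is good to about 2 mm. A picture is of the moment at which its call begins. There is no depth.
- workorder.hand_in(): hands the job in; it is judged then, once.
Trained networks look in the newest picture that a camera, given by its name, has taken for a name from the list of things; names that differ only in an ending like _2 or _b are one class to them, and where a whole thing is asked for, a point or a joint stands for the part that bears it (a point fixed in the world has none). Each returns a list of dicts, best first, with "conf" (0 to 1); they miss things now and then, are a little off and sometimes report something else, mostly with a low value. They report only what shows in the picture. A call takes as long as a camera call. They do not tell look-alikes from the thing itself.
- nets.find_in(camera, thing): "location" ([column, row] in pixels, amid what is visible of it).
The state is a dict: "time_s": time; "joint_positions": joint angles; "qvel": joint speeds; "tau": joint torques, N m; "position": TCP position; "tcp_rot": TCP orientation; "force": force on the tool from outside, world axes, zero at the start; "moment": the same for the moment, N m; "opening": opening from 0.0 (shut) to 1.0 (fully open); "grasp_force": force on a finger pad.
Only numpy, scipy, OpenCV 4.12 (cv2) and the standard library are available. Lean on these libraries where they do the work, as an engineer would, in place of code of your own. Each camera call takes 0.05 s, during which the arm holds its last target. There are 200 camera calls.

## Working session

There is one attempt and no reset: what is moved stays moved. The work goes in short steps, Python scripts to look and compute and a tool call to move; the robot and the scene stay as the last step left them, time stands still between calls to the robot, and variables do not carry over. Pictures are saved under pics/ and viewed, at most 10 in all, crops included, and the job is handed in when it is done.

Besides the shell and the picture viewer there is one more tool, called as name(argument=value, ...), one argument or row to a line, values as JSON. move_arm: Moves the arm, as the interface text tells. Its arguments: {"type":"object","properties":{"increments":{"type":"array"}},"required":["increments"]}

```bash
mkdir -p pics; cat > h.py <<'E'
import numpy as np, cv2
from rig import bot, viewer, workorder, nets
def cap(n):
    c=viewer.capture(n); c['R']=np.array(c['orientation']); c['eye']=np.array(c['eye']); return c
def ray(c,px):
    u=cv2.undistortPoints(np.array([[px]],float),np.array(c['K']),np.array(c['dist'],float))[0,0]
    return c['R']@np.array([u[0],-u[1],-1.])
def atz(c,px,z):
    d=ray(c,px); return c['eye']+d*(z-c['eye'][2])/d[2]
def tri(c1,p1,c2,p2):
    d1=ray(c1,p1);d2=ray(c2,p2);d1/=np.linalg.norm(d1);d2/=np.linalg.norm(d2)
    t=np.linalg.lstsq(np.c_[d1,-d2],c2['eye']-c1['eye'],rcond=None)[0]
    a=c1['eye']+t[0]*d1;b=c2['eye']+t[1]*d2
    return (a+b)/2,np.linalg.norm(a-b)
def proj(c,P):
    q=c['R'].T@(np.array(P)-c['eye']); q=q*[1,-1,-1]
    return cv2.projectPoints(q[None],np.zeros(3),np.zeros(3),np.array(c['K']),np.array(c['dist'],float))[0].ravel()
E
python3 - <<'E'
from h import *
c={n:cap(n) for n in('side','top')}
for n in c:
    cv2.imwrite(f'pics/{n}0.png',c[n]['image']); print(n,c[n]['eye'].round(3),c[n]['R'].round(2).tolist(),c[n]['K'][0][0])
    for t in('red_screw_head','black_screw_head','blue_screw_head','well_mouth','rack','scale'):
        print(t,[(np.round(x['location'],1).tolist(),round(x['conf'],2)) for x in nets.find_in(n,t)][:5])
s=bot.read_state();print(s['time_s'],s['position'],s['tcp_rot'],s['force'],s['opening'])
E
```

```text
side [0.127 0.602 0.691] [[-0.8, 0.37, -0.46], [-0.6, -0.48, 0.64], [0.02, 0.79, 0.61]] 455.17351924142616
red_screw_head [([314.7, 212.4], 0.91), ([283.7, 171.4], 0.74)]
black_screw_head [([344.7, 161.4], 0.6)]
blue_screw_head [([365.9, 146.3], 0.8), ([321.7, 176.9], 0.32)]
well_mouth [([153.3, 297.8], 0.67)]
rack [([338.7, 190.1], 0.82), ([154.6, 298.5], 0.44)]
scale [([157.2, 298.8], 0.87)]
top [ 0.49  -0.007  1.077] [[0.02, 1.0, -0.08], [-1.0, 0.02, 0.01], [0.01, 0.08, 1.0]] 502.505255853049
red_screw_head [([363.6, 215.8], 0.81), ([314.0, 243.4], 0.74), ([356.6, 165.5], 0.7)]
black_screw_head [([408.7, 224.1], 0.85)]
blue_screw_head [([447.5, 224.3], 0.83)]
well_mouth [([149.3, 177.2], 0.96)]
rack [([389.8, 226.2], 0.67), ([408.5, 221.5], 0.5)]
scale [([150.9, 179.4], 0.89)]
0.7 [ 0.27231382 -0.56251327  0.23355804] [[ 9.00085007e-01  4.35714332e-01 -4.37480269e-05]
 [ 4.35714332e-01 -9.00085007e-01 -4.28398986e-07]
 [-3.95636027e-05 -1.86760468e-05 -9.99999999e-01]] [ 0.27660901  0.68676634 -0.23133052] 1.0026493351340608
```

View pics/side0.png

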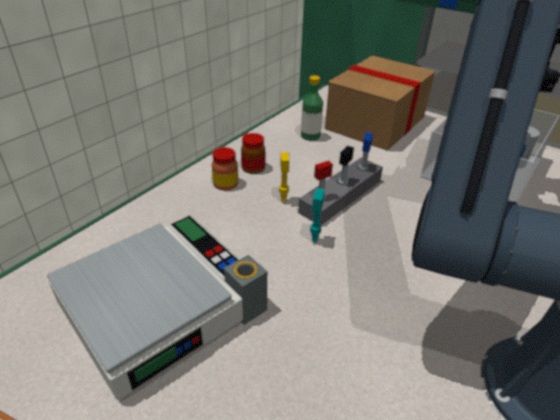

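View pics/top0.png

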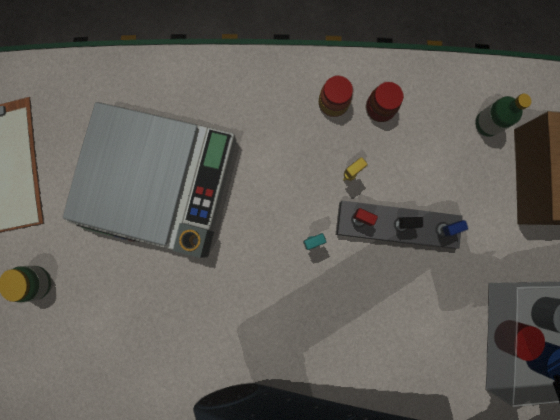

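The side view shows the red head in the rack at about (323,170), turquoise at (318,205) and yellow at (285,170), both outside the rack. In the top view red is at (366,216), turquoise at (315,242), yellow at (356,166) and the well ring at (190,240). The target is the red one in the end hole of the rack. Next I'll refine by colour and check with one crop.

```bash
cat >> h.py <<'E'
def blob(c,box,kind):
    x0,y0,x1,y1=box; im=c['image'][y0:y1,x0:x1]; h,s,v=cv2.split(cv2.cvtColor(im,cv2.COLOR_BGR2HSV))
    if kind=='red': m=((h<8)|(h>172))&(s>140)&(v>70)
    elif kind=='blue': m=(h>105)&(h<130)&(s>130)
    elif kind=='black': m=(v<45)
    else: m=(h>15)&(h<35)&(s>110)
    n,l,st,ce=cv2.connectedComponentsWithStats(m.astype(np.uint8))
    i=1+np.argmax(st[1:,4]); mm=(l==i).astype(np.uint8)
    cs=cv2.findContours(mm,0,2)[0]; ct=max(cs,key=len)
    return ce[i]+[x0,y0],st[i],ct.reshape(-1,2)+[x0,y0]
E
python3 - <<'E'
from h import *
c={n:cap(n) for n in('side','top')}
r={}
for n,b in(('side',(305,150,340,190)),('top',(345,200,385,232))):
    ce,st,ct=blob(c[n],b,'red'); r[n]=ce; print(n,ce,st,cv2.minAreaRect(ct.astype(np.float32)))
    e=c[n]['image'][b[1]-25:b[3]+25,b[0]-25:b[2]+25]; r[n+'c']=cv2.resize(e,(390,400),interpolation=cv2.INTER_CUBIC)
cv2.imwrite('pics/crop.png',np.hstack([r['sidec'],r['topc']]))
print('red',tri(c['side'],r['side'],c['top'],r['top']), atz(c['top'],r['top'],.132),atz(c['side'],r['side'],.122))
for k,bs,bt in(('blue',(355,130,380,160),(440,215,475,240)),('yellow',(225,255,265,285),(170,222,208,258))):
    a,sa,ca=blob(c['side'],bs,k);b,sb,cb=blob(c['top'],bt,k)
    ea=cv2.fitEllipse(ca.astype(np.float32));eb=cv2.fitEllipse(cb.astype(np.float32))
    print(k,a,b,sa,sb,ea,eb,tri(c['side'],a,c['top'],b),tri(c['side'],ea[0],c['top'],eb[0]),'z105',atz(c['top'],eb[0],.105),atz(c['side'],ea[0],.105))
# head axis in top: edges
ce,st,ct=blob(c['top'],(345,200,385,232),'red')
bx=cv2.boxPoints(cv2.minAreaRect(ct.astype(np.float32)))
w=np.array([atz(c['top'],p,.132)[:2] for p in bx]);print(w)
for i in range(4):
    d=w[(i+1)%4]-w[i];print(np.linalg.norm(d),np.degrees(np.arctan2(d[1],d[0])))
# scale platter + rack edge angles
for nm,P in(('scale',[(97,103),(232,133)]),('scale2',[(97,103),(66,216)]),('rack',[(342,203),(461,213)]),('rack2',[(338,235),(455,250)])):
    q=[atz(c['top'],p,.08 if nm[0]=='s' else .046)[:2] for p in P];d=q[1]-q[0];print(nm,q,np.degrees(np.arctan2(d[1],d[0])))
E
```

```text
side [322.90707965 169.89380531] [ 10  11  17  18 226] ((323.0, 169.5), (16.0, 17.0), 0.0)
top [366.125   216.03125] [ 11   8  21  17 192] ((366.16778564453125, 216.03082275390625), (20.028060913085938, 9.517467498779297), 24.443954467773438)
red (array([ 0.55662548, -0.17382347,  0.11909937]), np.float64(0.0022497821665963674)) [ 0.55668726 -0.17102392  0.132     ] [ 0.55349854 -0.17048118  0.122     ]
blue [367.1512605  140.81512605] [456.7752809  227.36516854] [  8   3  10  19 119] [  8   6  19  14 178] ((367.2257995605469, 139.64720153808594), (7.166651725769043, 22.44610595703125), 13.690877914428711) ((456.6474914550781, 227.3743896484375), (9.858497619628906, 21.320615768432617), 69.6015396118164) (array([ 0.53718923, -0.353724  ,  0.12175858]), np.float64(0.0015526927219590785)) (array([ 0.53686158, -0.35198062,  0.12599092]), np.float64(0.0017664877687741246)) z105 [ 0.53869312 -0.35914603  0.105     ] [ 0.551338   -0.38802103  0.105     ]
yellow [245.10126582 269.61392405] [189.47183099 240.03521127] [  9   6  23  18 158] [  9   8  21  21 142] ((245.19032287597656, 269.3421
[... 352 characters left out ...]
.1674793  0.105     ] [0.50403083 0.16808864 0.105     ]
[[ 0.55600157 -0.14986223]
 [ 0.5726083  -0.15733851]
 [ 0.55737679 -0.19245136]
 [ 0.54077623 -0.18489565]]
0.018212041672529978 -24.237079260174404
0.03827415497498494 -113.45060225816454
0.018239169248026686 155.5274445053373
0.038198840826077954 66.51048629462515
scale [array([0.78806564, 0.38031421]), array([0.72453981, 0.09249281])] -102.44635913182104
scale2 [array([0.78806564, 0.38031421]), array([0.54973006, 0.43288457])] 167.56127990109957
rack [array([ 0.58900284, -0.13543916]), array([ 0.57223216, -0.39054013])] -93.76129001726507
rack2 [array([ 0.52272082, -0.1276253 ]), array([ 0.49395625, -0.37661753])] -96.5898232624007
```

View pics/crop.png

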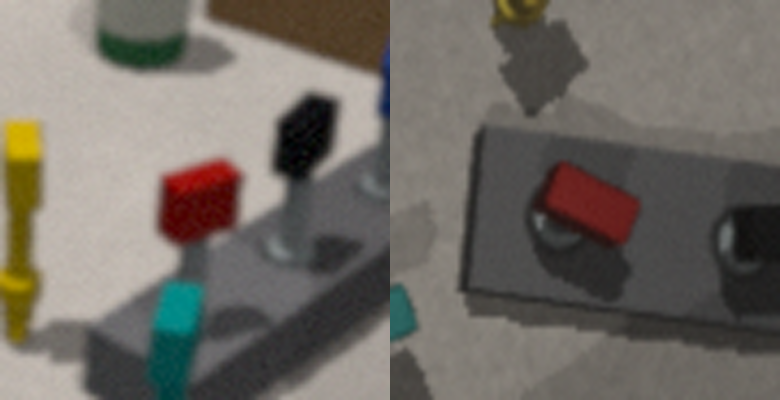

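The crop confirms it: the only red head stands in the rack's end hole, with yellow and turquoise outside the rack. Red head is at about (0.556, -0.172, 0.122) with its wide axis at 66.5°. The well is at (0.506, 0.1675, 0.105) and the scale's yaw is about -12.5°. Moving.

move_arm(
  increments=[
    [0.71,-0.38,0,0,0,-0.226,0.7],
    [0.71,-0.38,0,0,0,-0.226,0.7],
    [0.71,-0.38,0,0,0,-0.226,0.7],
    [0.71,-0.38,0,0,0,-0.226,0.7],
    [0.71,-0.38,0,0,0,-0.226,0.7],
    [0.71,-0.38,0,0,0,-0.226,0.7],
    [0.71,-0.38,0,0,0,-0.226,0.7],
  ],
)

```text
time_s: 1.38
position: [0.4169, -0.3612, 0.2336]
tcp_rot: [[0.391, 0.92, 0.0], [0.92, -0.391, 0.004], [0.004, -0.001, -1.0]]
force: [-0.0, -0.5, 0.7]
opening: 0.708
grasp_force: 0.0
```

move_arm(
  increments=[
    [0.785,0.173,0,0,0,0,0.7],
    [0.785,0.173,0,0,0,0,0.7],
    [0.785,0.173,0,0,0,0,0.7],
    [0.785,0.173,0,0,0,0,0.7],
    [0.785,0.173,0,0,0,0,0.7],
    [0.785,0.173,0,0,0,0,0.7],
    [0.785,0.173,0.15,0,0,0,0.7],
    [0.785,0.173,0.15,0,0,0,0.7],
    [0.785,0.173,0.15,0,0,0,0.7],
  ],
)

```text
time_s: 2.13
position: [0.5539, -0.171, 0.1863]
tcp_rot: [[0.398, 0.917, -0.006], [0.917, -0.398, 0.003], [0.0, -0.007, -1.0]]
force: [-0.9, 0.3, 0.5]
opening: 0.706
grasp_force: 0.0
```

```bash
python3 - <<'E'
from h import *
c={n:cap(n) for n in('side','top')}
cv2.imwrite('pics/over.png',np.hstack([cv2.resize(c['side']['image'][80:280,220:420],(400,400)),cv2.resize(c['top']['image'][130:330,270:470],(400,400))]))
s=bot.read_state();print(s['position'],s['tcp_rot'],s['joint_positions'],s['force'])
E
```

```text
[ 0.55576025 -0.17307119  0.18912904] [[ 4.00081692e-01  9.16479476e-01  1.01071522e-04]
 [ 9.16479415e-01 -4.00081619e-01 -4.23949443e-04]
 [-3.48104106e-04  2.62244379e-04 -9.99999905e-01]] [-2.82809529e+01  3.00458858e+01  9.09651013e+01 -2.17609077e-02
  5.89724063e+01 -4.68645448e+00] [ 0.33600346 -0.04382414 -0.03147903]
```

View pics/over.png

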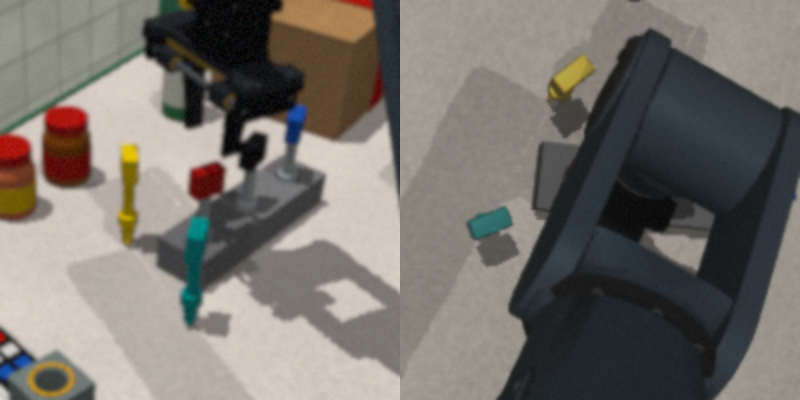

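The red head at crop (207,182) lies below and between the open fingers. The other screws are well clear. Descend and grip.

move_arm(
  increments=[
    [0,0,0.12,0,0,0,0.7],
    [0,0,0.235,0,0,0,0.7],
    [0,0,0.235,0,0,0,0.7],
    [0,0,0.235,0,0,0,0],
    [0,0,0.235,0,0,0,0],
    [0,0,0.235,0,0,0,0],
    [0,0,0.235,0,0,0,0],
    [0,0,0.235,0,0,0,0],
    [0,0,0.235,0,0,0,0],
    [0,0,0.235,0,0,0,0],
  ],
)

```text
time_s: 3.07
position: [0.5561, -0.1719, 0.1188]
tcp_rot: [[0.398, 0.917, 0.001], [0.917, -0.398, -0.001], [-0.0, 0.001, -1.0]]
force: [0.7, 0.3, 0.3]
opening: 0.254
grasp_force: 0.0
```

move_arm(
  increments=[
    [0,0,0,0,0,0,0],
    [0,0,0,0,0,0,0],
    [0,0,0,0,0,0,0],
    [0,0,0,0,0,0,0],
    [0,0,0,0,0,0,0],
  ],
)

```text
time_s: 3.48
position: [0.556, -0.1719, 0.1185]
tcp_rot: [[0.399, 0.917, 0.0], [0.917, -0.399, -0.0], [-0.0, 0.001, -1.0]]
force: [-0.3, 0.2, 5.6]
opening: 0.227
grasp_force: 29.7
```

move_arm(
  increments=[
    [0,0,-0.08,0,0,0,0],
    [0,0,-0.16,0,0,0,0],
    [0,0,-0.24,0,0,0,0],
    [0,0,-0.34,0,0,0,0],
    [0,0,-0.45,0,0,0,0],
    [0,0,-0.45,0,0,0,0],
    [0,0,-0.45,0,0,0,0],
  ],
)

```text
time_s: 4.07
position: [0.5568, -0.1723, 0.2546]
tcp_rot: [[0.399, 0.917, 0.004], [0.917, -0.399, -0.002], [-0.0, 0.004, -1.0]]
force: [-0.1, 0.8, -1.1]
opening: 0.223
grasp_force: 29.8
```

```bash
python3 - <<'E'
from h import *
c=cap('side')
cv2.imwrite('pics/lift.png',cv2.resize(c['image'][30:230,200:450],(750,600),interpolation=cv2.INTER_CUBIC))
s=bot.read_state();print(s['position'],s['force'],s['opening'],s['grasp_force'])
p=s['position']; print(proj(c,p), proj(c,p-[0,0,.112]))
print([(x['location'],x['conf']) for x in nets.find_in('side','red_screw_lugs')][:4])
E
```

```text
[ 0.55546691 -0.17162497  0.25270577] [ 0.35745907  0.4690567  -0.41342966] 0.22700659145993607 29.7958923317492
[327.4682839  117.37963448] [323.10938602 162.44396618]
[([322.0, 139.2], 0.72), ([283.3, 176.3], 0.61)]
```

View pics/lift.png

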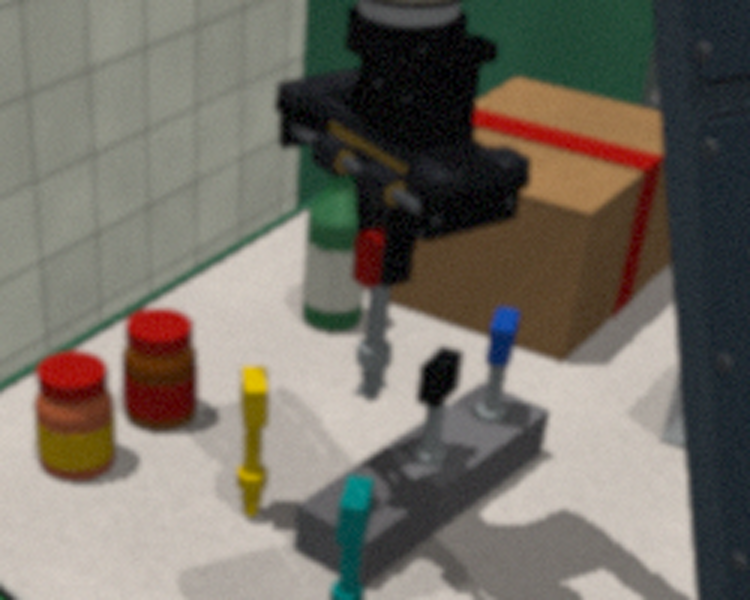

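The red screw hangs upright, with its tip at px (324,162), as predicted. Move over the well, turning to the anticlockwise end of the search range.

move_arm(
  increments=[
    [0.971,-0.604,-0.05,0,0,-0.325,0],
    [0.971,-0.604,-0.05,0,0,-0.325,0],
    [0.971,-0.604,-0.05,0,0,-0.325,0],
    [0.971,-0.604,-0.05,0,0,-0.325,0],
    [0.971,-0.604,-0.05,0,0,-0.325,0],
    [0.971,-0.604,-0.05,0,0,-0.325,0],
    [0.971,-0.604,-0.05,0,0,-0.325,0],
    [0.971,-0.604,-0.05,0,0,-0.325,0],
    [0.971,-0.604,-0.05,0,0,-0.325,0],
    [0.971,-0.604,-0.05,0,0,-0.325,0],
  ],
)

```text
time_s: 5.0
position: [0.5037, 0.1703, 0.2661]
tcp_rot: [[-0.578, 0.816, -0.004], [0.816, 0.578, 0.0], [0.003, -0.004, -1.0]]
force: [0.3, 0.3, -1.1]
opening: 0.224
grasp_force: 29.8
```

move_arm(
  increments=[
    [0,0,0,0,0,0,0],
    [0,0,0,0,0,0,0],
    [0,0,0.08,0,0,0,0],
    [0,0,0.08,0,0,0,0],
    [0,0,0.08,0,0,0,0],
  ],
)

```text
time_s: 5.42
position: [0.505, 0.1658, 0.2428]
tcp_rot: [[-0.571, 0.821, -0.004], [0.821, 0.571, -0.001], [0.002, -0.004, -1.0]]
force: [0.7, 0.8, -1.4]
opening: 0.226
grasp_force: 29.8
```

```bash
python3 - <<'E'
from h import *
c=cap('side')
t=cap('top')
cv2.imwrite('pics/well.png',np.hstack([cv2.resize(c['image'][190:320,190:300],(440,520),interpolation=cv2.INTER_CUBIC),cv2.resize(t['image'][190:290,140:230],(360,400),interpolation=cv2.INTER_CUBIC)[:400].copy().repeat(1,0) if 0 else cv2.resize(t['image'][190:290,155:225],(360,520))]))
s=bot.read_state();print(s['time_s'],s['joint_positions'],s['position'],s['tcp_rot'][0],s['force'])
p=s['position']; print(proj(c,p+[0,0,.0035]), proj(c,p-[0,0,.1125]))
print('well',proj(c,[.506,.1675,.105]),[(x['location'],x['conf']) for x in nets.find_in('side','well_mouth')][:2])
E
```

```text
5.5167 [ 6.18062770e+00  2.23677441e+01  9.45654157e+01 -7.79699779e-03
  6.30643225e+01 -2.87006504e+01] [0.5063321  0.16644509 0.24435211] [-5.71928414e-01  8.20303533e-01  5.67532988e-05] [ 0.28811426  0.29248949 -1.52582496]
[242.70446539 204.82124727] [244.42976283 257.3760172 ]
well [244.54919977 268.66715191] [([153.9, 297.0], 0.73)]
```

View pics/well.png

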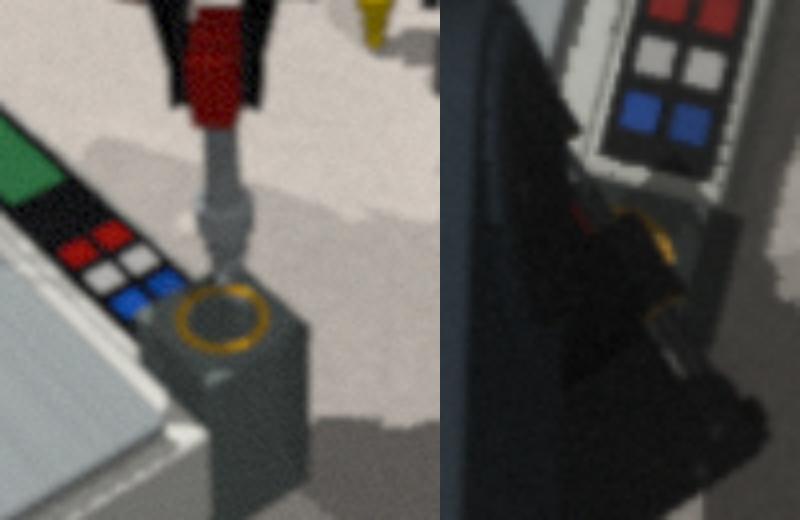

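The side crop shows the tip at px (247,260) and the ring at (246,269.5), so sideways alignment is good. I'll check the depth direction from the head's lower edge before lowering.

```bash
python3 - <<'E'
from h import *
c=cap('side')
s=bot.read_state();p=s['position'];R=np.array(s['tcp_rot'])
ce,st,ct=blob(c,(225,185,262,230),'red');print(ce,st)
for col in(241,243,244,245,247): print(col,ct[ct[:,0]==col][:,1].max() if (ct[:,0]==col).any() else None,end=' ')
print()
for d in(-.004,-.002,0,.002,.004):
    h=p+[0,0,.0035]+R[:,0]*d
    cor=[proj(c,h+R[:,0]*a*.02+R[:,1]*b*.01+[0,0,-.018]).round(1).tolist() for a in(1,-1) for b in(1,-1)]
    print(d,cor, proj(c,h-[0,0,.116]).round(1), proj(c,h-[0,0,.0785]).round(1))
y=blob(c,(225,255,265,285),'yellow');print(y[0],y[1])
# ring predicted outline rows
for P in([.506,.1675,.105],):
    a=np.array([proj(c,np.array(P)+.0175*np.array([np.cos(t),np.sin(t),0])) for t in np.linspace(0,6.28,40)]);print(a.min(0),a.max(0))
g=c['image'][228:264,236:256].astype(int).sum(2)//3
for r,row in enumerate(g): print(228+r,*row)
E
```

```text
[241.78343949 205.83757962] [ 11   6  13  30 314]
241 191 243 None 244 None 245 192 247 217 
-0.004 [[235.5, 219.6], [248.1, 220.0], [237.9, 204.3], [249.9, 204.7]] [244.3 255.7] [243.8 239.7]
-0.002 [[235.4, 220.4], [248.0, 220.8], [237.8, 205.0], [249.8, 205.4]] [244.2 256.5] [243.7 240.5]
0 [[235.3, 221.2], [247.9, 221.6], [237.7, 205.7], [249.7, 206.1]] [244.1 257.3] [243.6 241.3]
0.002 [[235.1, 222.0], [247.8, 222.4], [237.5, 206.5], [249.7, 206.9]] [244.  258.1] [243.5 242.1]
0.004 [[235.0, 222.8], [247.7, 223.2], [237.4, 207.2], [249.6, 207.6]] [243.9 258.9] [243.4 242.9]
[245.31818182 269.66233766] [  9   6  24  18 154]
[234.72468859 261.72267371] [254.35926061 275.86269612]
228 195 199 191 163 108 73 76 73 77 71 73 96 140 184 195 197 197 198 193 194
229 189 192 188 161 113 78 74 75 74 72 77 95 141 179 197 198 194 195 196 195
230 179 182 181 156 107 78 72 76 73 72 75 96 143 183 192 196 195 193 192 196
231 166 171 172 149 108 75 70 74 74 72 77 94 138 178 190 196 196 193 197 198
232 168 169 165 145 105 78 72 71 75 76 81 96 129 170 190 195 195 194 196 197
233 169 173 169 146 107
[... 1550 characters left out ...]
9 165 151 116 87 74 75 76 82 84 96 121 151 165 165 163 165 170
255 158 163 166 164 152 117 95 88 88 88 86 87 86 114 142 160 167 169 170 169
256 144 159 161 163 154 123 99 96 92 86 85 77 75 90 117 142 161 167 171 171
257 116 144 159 161 151 119 94 90 95 93 87 74 65 71 86 108 141 158 168 169
258 85 120 141 146 134 103 83 84 100 99 86 72 67 63 68 82 107 136 151 165
259 58 85 108 115 96 75 68 82 95 91 78 69 65 63 65 65 80 103 128 154
260 52 53 69 75 67 59 65 71 79 76 70 66 62 69 71 71 70 81 104 133
261 51 50 54 55 54 52 57 58 65 67 70 77 86 90 89 90 76 70 82 100
262 55 49 56 50 57 51 55 56 61 70 78 92 100 103 107 108 93 73 70 79
263 54 57 62 57 60 57 58 60 63 69 79 95 101 113 113 102 93 79 67 71
```

Relative to the ring the screw sits about 1.5–2 mm away from the camera (tool -x), so shift 1.5 mm and lower in small steps.

move_arm(
  increments=[
    [0.005,0,0.03,0,0,0,0],
    [0.005,0,0.06,0,0,0,0],
    [0.005,0,0.08,0,0,0,0],
    [0.005,0,0.1,0,0,0,0],
    [0.005,0,0.115,0,0,0,0],
    [0.005,0,0.13,0,0,0,0],
    [0.005,0,0.14,0,0,0,0],
    [0.005,0,0.14,0,0,0,0],
  ],
)

```text
time_s: 6.28
position: [0.5045, 0.1688, 0.2013]
tcp_rot: [[-0.574, 0.819, -0.001], [0.819, 0.574, -0.0], [0.001, -0.001, -1.0]]
force: [-0.6, 0.3, -1.1]
opening: 0.224
grasp_force: 29.8
```

move_arm(
  increments=[
    [0,0,0.015,0,0,0,0],
    [0,0,0.03,0,0,0,0],
    [0,0,0.045,0,0,0,0],
    [0,0,0.06,0,0,0,0],
    [0,0,0.075,0,0,0,0],
    [0,0,0.085,0,0,0,0],
    [0,0,0.085,0,0,0,0],
    [0,0,0.085,0,0,0,0],
  ],
)

```text
time_s: 6.95
position: [0.5048, 0.1688, 0.1763]
tcp_rot: [[-0.574, 0.819, -0.0], [0.819, 0.574, -0.0], [0.0, -0.0, -1.0]]
force: [0.0, 0.8, -1.8]
opening: 0.23
grasp_force: 29.8
```

```bash
python3 - <<'E'
from h import *
c=cap('side')
cv2.imwrite('pics/in.png',cv2.resize(c['image'][190:320,180:310],(560,560),interpolation=cv2.INTER_CUBIC))
s=bot.read_state();print(s['time_s'],s['position'],s['force'],s['moment'],s['opening'])
E
```

```text
7.0 [0.50500749 0.16879492 0.17653433] [ 0.07533474 -0.28328759 -1.07557513] [ 0.02355425 -0.11016893 -0.0079379 ] 0.22716736489286887
```

View pics/in.png

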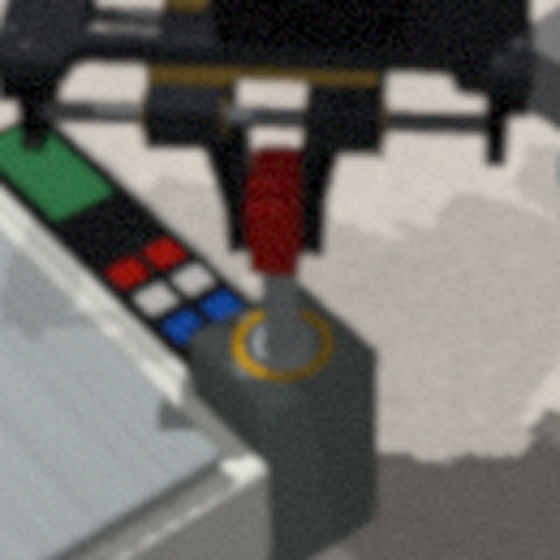

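The screw is in the well, centred in the ring at crop (282,343), with no side force. Lower to just above the thread, then feel for it.

move_arm(
  increments=[
    [0,0,0.025,0,0,0,0],
    [0,0,0.05,0,0,0,0],
    [0,0,0.075,0,0,0,0],
    [0,0,0.095,0,0,0,0],
    [0,0,0.102,0,0,0,0],
    [0,0,0.105,0,0,0,0],
    [0,0,0.105,0,0,0,0],
    [0,0,0.105,0,0,0,0],
  ],
)

```text
time_s: 7.67
position: [0.505, 0.1688, 0.1451]
tcp_rot: [[-0.574, 0.819, 0.0], [0.819, 0.574, 0.0], [-0.0, 0.0, -1.0]]
force: [-0.1, 0.2, -0.7]
opening: 0.227
grasp_force: 29.8
```

move_arm(
  increments=[
    [0,0,0.004,0,0,0,0],
    [0,0,0.007,0,0,0,0],
    [0,0,0.009,0,0,0,0],
    [0,0,0.01,0,0,0,0],
    [0,0,0.01,0,0,0,0],
  ],
)

```text
time_s: 8.08
position: [0.5049, 0.1688, 0.1421]
tcp_rot: [[-0.574, 0.819, 0.0], [0.819, 0.574, -0.0], [-0.0, -0.0, -1.0]]
force: [-0.3, -0.8, -1.9]
opening: 0.224
grasp_force: 29.8
```

move_arm(
  increments=[
    [0,0,0.0015,0,0,0,0],
    [0,0,0.003,0,0,0,0],
    [0,0,0.003,0,0,0,0],
  ],
)

```text
time_s: 8.33
position: [0.5049, 0.1688, 0.1411]
tcp_rot: [[-0.574, 0.819, -0.0], [0.819, 0.574, 0.0], [0.0, -0.0, -1.0]]
force: [-0.4, -0.8, -2.0]
opening: 0.229
grasp_force: 29.8
```

move_arm(
  increments=[
    [0,0,0.0015,0,0,0,0],
    [0,0,0.003,0,0,0,0],
    [0,0,0.003,0,0,0,0],
    [0,0,0.003,0,0,0,0],
  ],
)

```text
time_s: 8.67
position: [0.5049, 0.1688, 0.1402]
tcp_rot: [[-0.574, 0.819, -0.0], [0.819, 0.574, -0.0], [0.0, -0.0, -1.0]]
force: [0.4, 0.0, -1.3]
opening: 0.229
grasp_force: 29.8
```

move_arm(
  increments=[
    [0,0,0.0015,0,0,0,0],
    [0,0,0.003,0,0,0,0],
    [0,0,0.003,0,0,0,0],
    [0,0,0.003,0,0,0,0],
  ],
)

```text
time_s: 9.0
position: [0.5049, 0.1688, 0.1393]
tcp_rot: [[-0.574, 0.819, -0.0], [0.819, 0.574, 0.0], [0.0, -0.0, -1.0]]
force: [0.8, -0.2, -1.1]
opening: 0.229
grasp_force: 29.8
```

move_arm(
  increments=[
    [0,0,0.002,0,0,0,0],
    [0,0,0.004,0,0,0,0],
    [0,0,0.004,0,0,0,0],
    [0,0,0.004,0,0,0,0],
  ],
)

```text
time_s: 9.33
position: [0.5049, 0.1688, 0.1381]
tcp_rot: [[-0.574, 0.819, -0.0], [0.819, 0.574, 0.0], [0.0, -0.0, -1.0]]
force: [0.7, -0.6, -0.8]
opening: 0.227
grasp_force: 29.8
```

move_arm(
  increments=[
    [0,0,0.002,0,0,0,0],
    [0,0,0.004,0,0,0,0],
    [0,0,0.004,0,0,0,0],
    [0,0,0.004,0,0,0,0],
  ],
)

```text
time_s: 9.67
position: [0.5049, 0.1688, 0.1369]
tcp_rot: [[-0.574, 0.819, -0.0], [0.819, 0.574, 0.0], [0.0, -0.0, -1.0]]
force: [0.5, 0.2, -0.4]
opening: 0.228
grasp_force: 29.8
```

move_arm(
  increments=[
    [0,0,0.002,0,0,0,0],
    [0,0,0.004,0,0,0,0],
    [0,0,0.004,0,0,0,0],
    [0,0,0.004,0,0,0,0],
  ],
)

```text
time_s: 10.0
position: [0.505, 0.1688, 0.1358]
tcp_rot: [[-0.574, 0.819, 0.0], [0.819, 0.574, 0.0], [-0.0, 0.0, -1.0]]
force: [-0.3, 0.7, -1.4]
opening: 0.227
grasp_force: 29.8
```

move_arm(
  increments=[
    [0,0,0.002,0,0,0,0],
    [0,0,0.004,0,0,0,0],
    [0,0,0.004,0,0,0,0],
    [0,0,0.004,0,0,0,0],
  ],
)

```text
time_s: 10.33
position: [0.505, 0.1688, 0.1346]
tcp_rot: [[-0.574, 0.819, 0.0], [0.819, 0.574, 0.0], [-0.0, 0.0, -1.0]]
force: [-0.8, -0.2, -0.5]
opening: 0.229
grasp_force: 29.8
```

move_arm(
  increments=[
    [0,0,0.002,0,0,0,0],
    [0,0,0.004,0,0,0,0],
    [0,0,0.004,0,0,0,0],
    [0,0,0.004,0,0,0,0],
  ],
)

```text
time_s: 10.67
position: [0.505, 0.1688, 0.1334]
tcp_rot: [[-0.574, 0.819, 0.0], [0.819, 0.574, 0.0], [-0.0, 0.0, -1.0]]
force: [0.3, -0.6, 0.4]
opening: 0.226
grasp_force: 29.8
```

move_arm(
  increments=[
    [0,0,0.002,0,0,0,0],
    [0,0,0.004,0,0,0,0],
    [0,0,0.004,0,0,0,0],
    [0,0,0.004,0,0,0,0],
  ],
)

```text
time_s: 11.0
position: [0.505, 0.1688, 0.1322]
tcp_rot: [[-0.574, 0.819, 0.0], [0.819, 0.574, 0.0], [-0.0, 0.0, -1.0]]
force: [0.0, 0.6, 1.0]
opening: 0.226
grasp_force: 29.8
```

```bash
python3 - <<'E'
from h import *
c=cap('side')
cv2.imwrite('pics/in2.png',cv2.resize(c['image'][190:320,180:310],(560,560),interpolation=cv2.INTER_CUBIC))
ce,st,ct=blob(c,(225,190,262,265),'red');print(ce,st)
s=bot.read_state();p=s['position'];R=np.array(s['tcp_rot'])
print(p,s['force'],[proj(c,p+R[:,0]*.02+[0,0,z]).round(1) for z in (.0035-.018,.0035+.018)])
E
```

```text
[243.56372549 254.41176471] [ 13  54  11  21 204]
[0.50501054 0.16877039 0.13222584] [-0.13969129 -0.23465203  1.34643588] [array([243.4, 272.5]), array([242.9, 257.4])]
```

View pics/in2.png

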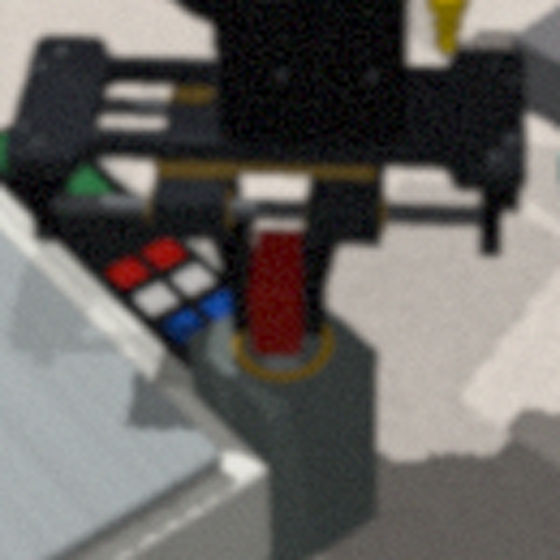

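The head is right down over the mouth: the lugs dropped straight into an entrance, and force now rises at the spring's rate. Press the last bit to the bottom of the drop.

move_arm(
  increments=[
    [0,0,0.002,0,0,0,0],
    [0,0,0.004,0,0,0,0],
    [0,0,0.004,0,0,0,0],
    [0,0,0.004,0,0,0,0],
  ],
)

```text
time_s: 11.38
position: [0.505, 0.1688, 0.131]
tcp_rot: [[-0.574, 0.819, 0.0], [0.819, 0.574, 0.0], [-0.0, 0.0, -1.0]]
force: [-1.5, 0.4, 2.6]
opening: 0.225
grasp_force: 29.8
```

move_arm(
  increments=[
    [0,0,0.001,0,0,0,0],
    [0,0,0.002,0,0,0,0],
    [0,0,0.002,0,0,0,0],
    [0,0,0.002,0,0,0,0],
  ],
)

```text
time_s: 11.72
position: [0.5051, 0.1688, 0.1305]
tcp_rot: [[-0.574, 0.819, 0.0], [0.819, 0.574, 0.0], [-0.0, 0.0, -1.0]]
force: [0.0, -0.1, 3.2]
opening: 0.225
grasp_force: 29.8
```

move_arm(
  increments=[
    [0,0,0.001,0,0,0,0],
    [0,0,0.002,0,0,0,0],
    [0,0,0.002,0,0,0,0],
    [0,0,0.002,0,0,0,0],
  ],
)

```text
time_s: 12.05
position: [0.5052, 0.1688, 0.1304]
tcp_rot: [[-0.574, 0.819, 0.001], [0.819, 0.574, 0.0], [-0.0, 0.001, -1.0]]
force: [-0.3, -0.1, 8.3]
opening: 0.232
grasp_force: 29.8
```

```bash
python3 - <<'E'
from h import *
s=bot.read_state();print(s['position'],s['force'],s['moment'],s['joint_positions'])
E
```

```text
[0.50515545 0.168805   0.13038602] [-0.2596045  -0.05047937  8.25056756] [-0.08837807  0.11887492 -0.00536182] [ 6.45136502e+00  3.17839243e+01  1.00830974e+02 -6.11184168e-03
  4.73448603e+01 -2.85589442e+01]
```

Floor of the entrance felt at z 0.1304 (8 N). Now turn clockwise in small steps, following the thread down.

move_arm(
  increments=[
    [0,0,0,0,0,0.014,0],
    [0,0,0,0,0,0.028,0],
    [0,0,0.0005,0,0,0.042,0],
    [0,0,0.001,0,0,0.055,0],
    [0,0,0.001,0,0,0.055,0],
  ],
)

```text
time_s: 12.47
position: [0.5055, 0.1689, 0.1303]
tcp_rot: [[-0.423, 0.906, 0.002], [0.906, 0.423, 0.0], [-0.001, 0.002, -1.0]]
force: [-0.3, -1.0, 8.5]
opening: 0.228
grasp_force: 29.8
```

```bash
cat > st.py <<'E'
from h import *
s=bot.read_state();print(s['time_s'],s['position'].round(4),s['force'].round(1),s['moment'].round(3),s['joint_positions'][5].round(1),s['tcp_rot'][2])
E
python3 st.py
```

```text
12.4667 [0.5055 0.1689 0.1303] [-0.3 -1.   8.5] [-0.049  0.095 -0.009] -18.6 [-5.65574466e-04  1.51483870e-03 -9.99998693e-01]
```

move_arm(
  increments=[
    [0,0,0,0,0,0.02,0],
    [0,0,0,0,0,0.04,0],
    [0,0,0,0,0,0.06,0],
    [0,0,0,0,0,0.08,0],
    [0,0,0,0,0,0.08,0],
  ],
)

```text
time_s: 12.88
position: [0.506, 0.1689, 0.1303]
tcp_rot: [[-0.184, 0.983, 0.003], [0.983, 0.184, 0.0], [-0.0, 0.003, -1.0]]
force: [-0.2, 0.1, 7.6]
opening: 0.225
grasp_force: 29.8
```

```bash
python3 st.py
```

```text
12.8833 [0.506  0.1689 0.1303] [-0.2  0.1  7.6] [-0.063 -0.133  0.006] -4.1 [-2.83271243e-04  2.74292124e-03 -9.99996198e-01]
```

move_arm(
  increments=[
    [0,0,0,0,0,0.02,0],
    [0,0,0,0,0,0.04,0],
    [0,0,0,0,0,0.06,0],
    [0,0,0,0,0,0.08,0],
    [0,0,0,0,0,0.08,0],
  ],
)

```text
time_s: 13.3
position: [0.5058, 0.1688, 0.1299]
tcp_rot: [[0.066, 0.998, 0.002], [0.998, -0.066, 0.0], [0.0, 0.002, -1.0]]
force: [0.8, -0.2, 5.0]
opening: 0.225
grasp_force: 29.8
```

```bash
python3 st.py
```

```text
13.3 [0.5058 0.1688 0.1299] [ 0.8 -0.2  5. ] [-0.134 -0.202  0.026] 10.2 [ 1.79657164e-04  2.07326039e-03 -9.99997835e-01]
```

move_arm(
  increments=[
    [0,0,0.001,0,0,0.02,0],
    [0,0,0.0018,0,0,0.04,0],
    [0,0,0.0026,0,0,0.06,0],
    [0,0,0.0034,0,0,0.08,0],
    [0,0,0.0034,0,0,0.08,0],
  ],
)

```text
time_s: 13.72
position: [0.5056, 0.1687, 0.1289]
tcp_rot: [[0.312, 0.95, 0.002], [0.95, -0.312, -0.0], [0.0, 0.002, -1.0]]
force: [-1.1, -0.2, 6.1]
opening: 0.228
grasp_force: 29.8
```

```bash
python3 st.py
```

```text
13.7167 [0.5056 0.1687 0.1289] [-1.1 -0.2  6.1] [-0.159 -0.032 -0.045] 24.6 [ 3.63703839e-04  1.51134809e-03 -9.99998792e-01]
```

Following well (6 N). Continue.

move_arm(
  increments=[
    [0,0,0.0008,0,0,0.02,0],
    [0,0,0.0016,0,0,0.04,0],
    [0,0,0.0024,0,0,0.06,0],
    [0,0,0.0034,0,0,0.08,0],
    [0,0,0.0034,0,0,0.08,0],
  ],
)

```text
time_s: 14.13
position: [0.5052, 0.1686, 0.1281]
tcp_rot: [[0.538, 0.843, 0.001], [0.843, -0.538, -0.0], [0.0, 0.001, -1.0]]
force: [-0.5, -1.0, 7.7]
opening: 0.228
grasp_force: 29.8
```

```bash
python3 st.py
```

```text
14.1333 [0.5052 0.1686 0.1281] [-0.5 -1.   7.7] [-0.216  0.138 -0.027] 39.0 [ 2.47987215e-04  8.47610079e-04 -9.99999610e-01]
```

move_arm(
  increments=[
    [0,0,0.0008,0,0,0.02,0],
    [0,0,0.0016,0,0,0.04,0],
    [0,0,0.0024,0,0,0.06,0],
    [0,0,0.0034,0,0,0.08,0],
    [0,0,0.0034,0,0,0.08,0],
  ],
)

```text
time_s: 14.55
position: [0.505, 0.1687, 0.1272]
tcp_rot: [[0.731, 0.682, 0.0], [0.682, -0.731, -0.0], [0.0, 0.0, -1.0]]
force: [-2.4, -1.3, 9.3]
opening: 0.228
grasp_force: 29.8
```

```bash
python3 st.py
```

```text
14.55 [0.505  0.1687 0.1272] [-2.4 -1.3  9.3] [-0.177  0.354 -0.006] 53.4 [ 1.22923740e-04  4.78714083e-04 -9.99999878e-01]
```

move_arm(
  increments=[
    [0,0,0,0,0,0.02,0],
    [0,0,0.0005,0,0,0.04,0],
    [0,0,0.001,0,0,0.055,0],
    [0,0,0.0015,0,0,0.07,0],
    [0,0,0.0015,0,0,0.07,0],
  ],
)

```text
time_s: 14.97
position: [0.5049, 0.1687, 0.1266]
tcp_rot: [[0.862, 0.507, 0.0], [0.507, -0.862, -0.0], [-0.0, 0.0, -1.0]]
force: [-2.0, -0.8, 8.8]
opening: 0.225
grasp_force: 29.8
```

```bash
python3 st.py
```

```text
14.9667 [0.5049 0.1687 0.1266] [-2.  -0.8  8.8] [-0.185  0.338  0.009] 66.0 [-1.03702768e-04  3.31003128e-04 -9.99999940e-01]
```

move_arm(
  increments=[
    [0,0,0,0,0,0.015,0],
    [0,0,0.0005,0,0,0.03,0],
    [0,0,0.001,0,0,0.04,0],
    [0,0,0.001,0,0,0.04,0],
  ],
)

```text
time_s: 15.3
position: [0.505, 0.1684, 0.1262]
tcp_rot: [[0.918, 0.396, 0.0], [0.396, -0.918, -0.001], [0.0, 0.001, -1.0]]
force: [-1.0, -1.1, 7.5]
opening: 0.225
grasp_force: 29.9
```

```bash
python3 st.py
```

```text
15.3 [0.505  0.1684 0.1262] [-1.  -1.1  7.5] [-0.352  0.242  0.094] 73.2 [ 5.15035513e-05  9.21380344e-04 -9.99999574e-01]
```

move_arm(
  increments=[
    [0,0,0,0,0,0.015,0],
    [0,0,0.0005,0,0,0.03,0],
    [0,0,0.001,0,0,0.04,0],
    [0,0,0.001,0,0,0.04,0],
  ],
)

```text
time_s: 15.63
position: [0.5051, 0.1682, 0.1261]
tcp_rot: [[0.96, 0.279, 0.001], [0.279, -0.96, -0.002], [0.0, 0.002, -1.0]]
force: [-0.6, -1.7, 9.4]
opening: 0.229
grasp_force: 29.9
```

```bash
python3 st.py
```

```text
15.6333 [0.5051 0.1682 0.1261] [-0.6 -1.7  9.4] [-0.482  0.326  0.303] 80.3 [ 1.27761769e-04  1.65404514e-03 -9.99998624e-01]
```

The moment jumped to 0.30 N m and the descent stopped, so this is the hard end wall. Unwind the elastic twist only, ease the pressure, and let go.

move_arm(
  increments=[
    [0,0,0,0,0,-0.03,0],
    [0,0,-0.001,0,0,-0.04,0],
    [0,0,-0.001,0,0,-0.04,0],
  ],
)

```text
time_s: 15.88
position: [0.5052, 0.1684, 0.1261]
tcp_rot: [[0.917, 0.398, 0.001], [0.398, -0.917, -0.001], [0.0, 0.001, -1.0]]
force: [0.1, -1.1, 6.2]
opening: 0.227
grasp_force: 29.9
```

```bash
python3 st.py
```

```text
15.8833 [0.5052 0.1684 0.1261] [ 0.1 -1.1  6.2] [-0.327  0.108  0.04 ] 73.0 [ 2.33576532e-04  1.04634396e-03 -9.99999425e-01]
```

move_arm(
  increments=[
    [0,0,0,0,0,0,0.5],
    [0,0,0,0,0,0,0.5],
    [0,0,0,0,0,0,0.5],
    [0,0,0,0,0,0,0.5],
    [0,0,0,0,0,0,0.5],
    [0,0,0,0,0,0,0.5],
    [0,0,0,0,0,0,0.5],
  ],
)

```text
time_s: 16.47
position: [0.5049, 0.1688, 0.1255]
tcp_rot: [[0.918, 0.396, -0.0], [0.396, -0.918, 0.0], [-0.0, -0.0, -1.0]]
force: [0.4, -0.1, 0.8]
opening: 0.496
grasp_force: 0.0
```

```bash
python3 st.py
```

```text
16.4667 [0.5049 0.1688 0.1255] [ 0.4 -0.1  0.8] [ 0.02   0.003 -0.017] 73.1 [-2.23265938e-04 -1.04956621e-04 -9.99999970e-01]
```

move_arm(
  increments=[
    [0,0,-0.05,0,0,0,0.5],
    [0,0,-0.15,0,0,0,0.5],
    [0,0,-0.28,0,0,0,0.5],
    [0,0,-0.42,0,0,0,0.5],
    [0,0,-0.55,0,0,0,0.5],
    [0,0,-0.55,0,0,0,0.5],
    [0,0,-0.55,0,0,0,0.5],
  ],
)

```text
time_s: 17.05
position: [0.5064, 0.169, 0.2935]
tcp_rot: [[0.918, 0.396, 0.007], [0.396, -0.918, 0.001], [0.007, 0.002, -1.0]]
force: [-0.7, 0.2, -0.8]
opening: 0.502
grasp_force: 0.0
```

```bash
python3 - <<'E'
from h import *
c=cap('side')
cv2.imwrite('pics/end.png',cv2.resize(c['image'][190:320,180:310],(560,560),interpolation=cv2.INTER_CUBIC))
ce,st,ct=blob(c,(225,235,262,285),'red');print(ce,st)
s=bot.read_state();R=np.array(s['tcp_rot'])
for yaw in(-12.,):
  for z in(.024,.026,.028,.030):
    h=np.array([.505,.1688,.105+z])
    # screw axes at ~ final tool (x along head wide)
    q=np.array([proj(c,h+R[:,0]*a*.02+R[:,1]*b*.01+[0,0,d*.018]) for a in(1,-1) for b in(1,-1) for d in(1,-1)])
    print(z,q.min(0).round(1),q.max(0).round(1))
E
```

```text
[244.0669746 258.4665127] [  7  13  24  23 433]
0.024 [231.1 246.3] [256.8 273. ]
0.026 [231.  245.5] [256.8 272.2]
0.028 [231.  244.6] [256.8 271.3]
0.03 [230.9 243.8] [256.8 270.5]
```

View pics/end.png

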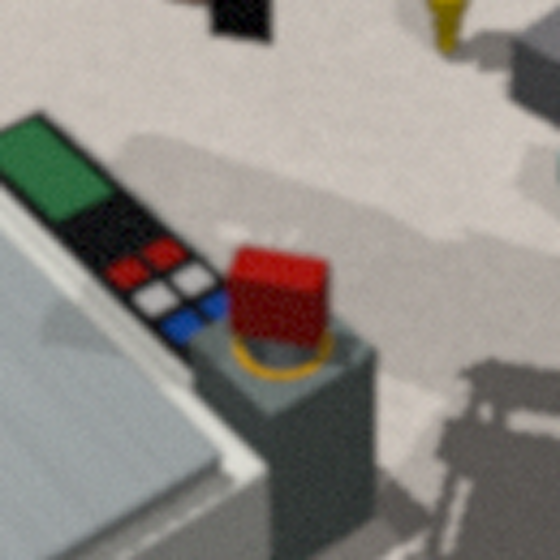

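The screw stands upright in the well and released. The image height (about 26–27.5 mm) is too close to the limit to trust, so I'll check it by touching the head top lightly with closed fingers: contact is expected at TCP z 0.160 if home.

move_arm(
  increments=[
    [0,0,0.1,0,0,0,0],
    [0,0,0.1,0,0,0,0],
    [0,0,0.1,0,0,0,0],
    [0,0,0.1,0,0,0,0],
    [0,0,0.2,0,0,0,0],
    [0,0,0.3,0,0,0,0],
    [0,0,0.38,0,0,0,0],
    [0,0,0.41,0,0,0,0],
    [0,0,0.423,0,0,0,0],
    [0,0,0.423,0,0,0,0],
  ],
)

```text
time_s: 17.93
position: [0.5052, 0.1688, 0.1637]
tcp_rot: [[0.918, 0.396, -0.0], [0.396, -0.918, -0.0], [-0.0, -0.0, -1.0]]
force: [-0.4, -0.6, 0.2]
opening: 0.007
grasp_force: 0.0
```

move_arm(
  increments=[
    [0,0,0.002,0,0,0,0],
    [0,0,0.004,0,0,0,0],
    [0,0,0.005,0,0,0,0],
    [0,0,0.005,0,0,0,0],
  ],
)

```text
time_s: 18.27
position: [0.5055, 0.1689, 0.1632]
tcp_rot: [[0.918, 0.396, 0.002], [0.396, -0.918, 0.0], [0.002, 0.001, -1.0]]
force: [-0.6, -1.2, 0.2]
opening: -0.0
grasp_force: 0.0
```

move_arm(
  increments=[
    [0,0,0.002,0,0,0,0],
    [0,0,0.003,0,0,0,0],
    [0,0,0.003,0,0,0,0],
  ],
)

```text
time_s: 18.52
position: [0.5049, 0.1688, 0.1615]
tcp_rot: [[0.918, 0.396, 0.0], [0.396, -0.918, -0.0], [0.0, 0.0, -1.0]]
force: [0.0, 0.6, 0.9]
opening: 0.0
grasp_force: 0.0
```

move_arm(
  increments=[
    [0,0,0.001,0,0,0,0],
    [0,0,0.002,0,0,0,0],
    [0,0,0.002,0,0,0,0],
  ],
)

```text
time_s: 18.77
position: [0.5049, 0.1688, 0.1607]
tcp_rot: [[0.918, 0.396, -0.0], [0.396, -0.918, 0.0], [-0.0, -0.0, -1.0]]
force: [0.5, -0.6, -0.0]
opening: 0.01
grasp_force: 0.1
```

move_arm(
  increments=[
    [0,0,0.001,0,0,0,0],
    [0,0,0.002,0,0,0,0],
    [0,0,0.002,0,0,0,0],
    [0,0,0.002,0,0,0,0],
  ],
)

```text
time_s: 19.1
position: [0.5052, 0.1689, 0.1605]
tcp_rot: [[0.918, 0.396, 0.001], [0.396, -0.918, 0.0], [0.001, 0.0, -1.0]]
force: [0.1, 0.3, 3.0]
opening: 0.004
grasp_force: 1.9
```

move_arm(
  increments=[
    [0,0,0.001,0,0,0,0],
    [0,0,0.002,0,0,0,0],
    [0,0,0.002,0,0,0,0],
    [0,0,0.002,0,0,0,0],
  ],
)

```text
time_s: 19.43
position: [0.5054, 0.1688, 0.1601]
tcp_rot: [[0.918, 0.396, 0.001], [0.396, -0.918, 0.0], [0.001, 0.0, -1.0]]
force: [-0.9, 0.1, 5.8]
opening: 0.008
grasp_force: 2.8
```

Contact at about 0.1606 puts the head about 26.6 mm up, inside the limit but with thin margin. Regrip and confirm the wall with a gentle turn.

move_arm(
  increments=[
    [0,0,-0.13,0,0,0,0.5],
    [0,0,-0.13,0,0,0,0.5],
    [0,0,-0.13,0,0,0,0.5],
    [0,0,-0.13,0,0,0,0.5],
    [0,0,-0.13,0,0,0,0.5],
    [0,0,-0.13,0,0,0,0.5],
    [0,0,-0.13,0,0,0,0.5],
    [0,0,-0.03,0,0,0,0.5],
    [0,0,0.07,0,0,0,0.5],
    [0,0,0.106,0,0,0,0.5],
  ],
)

```text
time_s: 20.27
position: [0.5025, 0.1684, 0.1243]
tcp_rot: [[0.918, 0.396, -0.006], [0.396, -0.918, -0.001], [-0.006, -0.002, -1.0]]
force: [-0.1, -0.6, 0.3]
opening: 0.498
grasp_force: 0.0
```

move_arm(
  increments=[
    [0,0,0,0,0,0,0],
    [0,0,0,0,0,0,0],
    [0,0,0,0,0,0,0],
    [0,0,0,0,0,0,0],
    [0,0,0,0,0,0,0],
    [0,0,0,0,0,0,0],
    [0,0,0,0,0,0,0],
    [0,0,0,0,0,0,0],
  ],
)

```text
time_s: 20.93
position: [0.5057, 0.169, 0.1287]
tcp_rot: [[0.918, 0.396, 0.002], [0.396, -0.918, 0.0], [0.002, 0.001, -1.0]]
force: [-0.0, 0.5, 4.7]
opening: 0.224
grasp_force: 30.0
```

```bash
python3 st.py
```

```text
20.9333 [0.5057 0.169  0.1287] [-0.   0.5  4.7] [ 0.121 -0.064 -0.037] 73.1 [ 2.39842228e-03  5.81649932e-04 -9.99996955e-01]
```

move_arm(
  increments=[
    [0,0,0.001,0,0,0,0],
    [0,0,0.002,0,0,0.012,0],
    [0,0,0.002,0,0,0.025,0],
    [0,0,0.002,0,0,0.025,0],
    [0,0,0.002,0,0,0.025,0],
  ],
)

```text
time_s: 21.35
position: [0.5059, 0.1688, 0.1283]
tcp_rot: [[0.946, 0.323, 0.003], [0.323, -0.946, -0.0], [0.003, 0.001, -1.0]]
force: [-0.2, -0.5, 7.5]
opening: 0.229
grasp_force: 30.0
```

```bash
python3 st.py
```

```text
21.35 [0.5059 0.1688 0.1283] [-0.2 -0.5  7.5] [0.05  0.082 0.159] 77.6 [ 2.51069947e-03  9.36880986e-04 -9.99996409e-01]
```

A turn of 4.5° took the moment from 0 to 0.16 N m, so the screw is on the end wall. Unwind, release, retreat.

move_arm(
  increments=[
    [0,0,0,0,0,-0.015,0],
    [0,0,0,0,0,-0.015,0],
    [0,0,0,0,0,-0.015,0.5],
    [0,0,0,0,0,-0.015,0.5],
    [0,0,0,0,0,-0.015,0.5],
    [0,0,0,0,0,-0.015,0.5],
    [0,0,0,0,0,-0.015,0.5],
    [0,0,0,0,0,-0.015,0.5],
    [0,0,0,0,0,-0.015,0.5],
  ],
)

```text
time_s: 22.1
position: [0.5048, 0.1688, 0.127]
tcp_rot: [[0.93, 0.367, -0.0], [0.367, -0.93, -0.0], [-0.0, -0.0, -1.0]]
force: [0.1, -0.2, -0.0]
opening: 0.497
grasp_force: 0.0
```

move_arm(
  increments=[
    [0,0,-0.05,0,0,0,0.5],
    [0,0,-0.15,0,0,0,0.5],
    [0,0,-0.27,0,0,0,0.5],
    [0,0,-0.38,0,0,0,0.5],
    [0,0,-0.45,0,0,0,0.5],
    [0,0,-0.45,0,0,0,0.5],
    [0,0,-0.45,0,0,0,0.5],
    [0,0,-0.45,0,0,0,0.5],
  ],
)

```text
time_s: 22.77
position: [0.504, 0.1687, 0.2612]
tcp_rot: [[0.93, 0.367, -0.002], [0.367, -0.93, -0.0], [-0.002, -0.001, -1.0]]
force: [-0.7, 0.5, -0.7]
opening: 0.498
grasp_force: 0.0
```

```bash
python3 - <<'E'
from h import *
c=cap('side'); print(blob(c,(225,235,262,285),'red')[:2])
s=bot.read_state();print(s['position'],s['force'],s['opening'])
print(workorder.hand_in())
E
```

```text
(array([243.83095238, 258.46904762]), array([  7,  13,  23,  23, 420], dtype=int32))
[0.50370147 0.16862345 0.26066308] [ 0.11762944  0.34310816 -0.04866699] 0.5033795843345571
the job is handed in; nothing more can be done
None
```

The red screw is in the scale's well, turned clockwise to the end wall and let go, and the job is handed in at about 23 s; no verdict came back. By touch its head sits about 26.6 mm above the mouth (limit 27.2, measured to roughly 0.5 mm), and turning torque briefly reached 0.30 N m, your "too much" mark, at the wall.

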